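Find the hardened machine foot

TASK

One of the three rubber machine feet in the wooden test board has gone hard with age. Working from right to left as the robot sees them, squeeze each foot straight down by about 5 mm and hold for a moment to feel its resistance, never by more than 8 mm or with more than 24 N on its top; then take the hardest one out of the board and stand it upright on the floor of the scrap tray. Leave the two sound feet standing in their holes and the jar, screwdriver and offcut where they are.

Things in the scene. Friction and masses are not known exactly. Their poses are not given: they have to be found in the camera images.
- board: Fixed wooden test board, 100 x 280 x 22 mm; origin at the centre of its underside, z up, long side along its own y (the robot's right, -y, to left, +y). Three round holes, 43 mm wide and 5 mm deep, 90 mm apart in a row; in each stands a machine foot. The three look alike, any may be the hardened one. More than 8 mm of squeeze or 24 N on its top ruins a foot.
- board_hole0 (a point): Centre of the mouth of the rightmost hole (towards -y), level with the board's top face. A foot stands in it: a metal cup, an upright cylinder 40 mm in diameter and 36 mm tall, of which 31 mm shows above the board, and from it a black rubber cone up to a flat steel disc 28 mm wide. Grasp it round the cup, about 20 mm above the board; about 270 g, grip 20 to 40 N.
- board_hole1 (a point): The same for the middle hole. The rubber part is screwed out of the cup by a different unknown amount on every foot: the top of the disc lies anywhere from 49 to 57 mm above the board's top face and must be found by touch.
- board_hole2 (a point): The same for the leftmost hole (towards +y). Pressed straight down, the disc of any foot moves down like a linear spring without preload: a sound foot takes about 7 N at 5 mm (1.3 to 1.5 N per mm), the hardened one about 15 N at 5 mm (3 N per mm); it springs back when let go.
- tray: Fixed shallow square scrap tray of dark sheet steel, 170 x 170 x 28 mm outside, walls 3 mm, floor 3 mm, open on top, empty, to the left of the board; origin at the centre of its underside, z up.
- tray_floor (a point): Centre of the tray's inner floor (its upper face).
- jar_mid (a point): Bystander: amber glass jar with a steel lid, 60 mm diameter, 85 mm tall; this point is half-way up. Leave it alone.
- driver: Bystander: screwdriver with a wooden handle lying on the bench, beyond the board and tray. Leave it alone.
- offcut: Bystander: plywood offcut, 100 x 60 x 20 mm, lying on the bench to the right of the board; origin at the centre of its underside. Leave it alone.

How it is judged:
By the outcome, as a careful person would: the job done as asked, in the order asked, and still so for the second after the job is handed in, with the robot touching nothing.
It also fails if it takes over 64 s, if anything falls off the work surface, if the arm or the gripper's body presses on something with over 40 N, if the wrist force passes 120 N, or if a joint passes its speed limit or range.

ROBOT

A 6-joint arm with a two-finger parallel gripper is mounted at the origin on the work surface. World frame = base frame: x ahead of the robot, y to its left, z up, the work surface at z = 0. Lengths are in m, angles in rad, forces in N, time in s.
With the tool pointing down it reaches from about 0.375 to 0.975 m from the base axis. Payload 3.8 kg.
Tool frame: the origin (TCP) lies midway between the tips of the shut fingers; the grasp point (between the pads) lies 19 mm behind it (manip.pinch_z is the distance from the TCP to the grasp point, in m); z points along the fingers, y is the direction in which the jaws open and shut (so a half turn about z gives the same grasp; the last joint's range is limited). The gripper opens to 88 mm and grips with 3 to 60 N. Pads are 18 mm wide; open, the fingers measure 123 mm over their backs; the gripper's body (75 mm by 187 mm) begins 45 mm behind the grasp point.
Start: joints at [-1.157, 0.264, 1.604, -0, 1.274, -0.037], TCP at [0.294, -0.608, 0.239] pointing down, gripper open.
Joint ranges: [-2.63, 2.63], [-0.94, 2.18], [0.31, 2.57], [-1.31, 4.45], [0, 2.66], [-2.55, 2.55]. Speed limits (rad/s): [2.57, 2.57, 3.14, 3.14, 3.14, 3.14].

INTERFACE

Orientations are given as [roll, pitch, yaw] about the fixed x, y, z axes, in that order (R = Rz(yaw) Ry(pitch) Rx(roll)).
In Python, from rig import telemetry, grab_frame, camera_info, order, manip gives the robot as it stands. The module is installed in compiled form; this text tells all that it offers.
- The arm moves only by the tool move_arm, never from a script. Its argument "targets" is a list that holds one entry, the list of rows, each a list of 4 numbers: the shift along the tool's x, y, z in mm, then the turn about the tool's z in degrees. A call has 1 to 20 rows; each row is the pose to reach, as a shift and turn from the pose commanded when the call began, along the tool's axes at that moment; what a row does not reach only later rows make up. A row lasts 1/8 s, in which the tool goes at most 62.5 mm and 10.7 degrees, less where a joint would pass 70% of its speed; a pose out of reach is approached as far as the arm can. A call with a gripper value outside its range is refused whole. "hand" is the finger opening in mm, from 0 to 88.1, set as the call begins (left out, the last holds). The fingers move at their own pace and stop on an object; "squeeze" is the grip in N (left out, the last holds). Time passes only in rows, so rows that repeat a pose let the fingers close. It gives the time, the measured TCP pose, the force and the opening at its end, in the units of the state.
- telemetry.read_state(): the state, without advancing time (a new reading comes with each control period).
- grab_frame(name): name is "scene" or "top"; returns (picture, depth): 480x640x3 uint8, red, green, blue; 480x640 float32, m along the optical axis (not along the pixel's ray), 0 where there is no reading.
- camera_info(name): a dict with "vertical_fov" (degrees; the focal length in pixels is half the picture's height over the tangent of half this angle, whatever the lens; pixels are square), "cx", "cy" (the principal point, pixels), "k1" (the pictures are not rectified: a ray, as slopes to the right and down, at radius r is drawn at 1 + k1 r^2 times it, then the intrinsics apply), "R" (3x3) and "t" (3): a world point X has camera coordinates R X + t. Camera axes: x right, y down, z forward; pixel columns grow to the right and rows downward; lengths in m; the calibration is good to about 2 mm. A picture is of the moment at which its call begins. camera_info takes no time and is no camera call.
- order.finish_job(): hands the job in, once; it reports no verdict.
The state is a dict: "t": time; "qpos": joint angles; "joint_velocities": joint speeds; "joint_efforts": joint torques, N m; "ee_pos": TCP position; "tool_rot": TCP orientation; "wrist_force": force on the tool from outside, world axes, zero at the start; "torque": the same for the moment, N m; "opening": opening from 0.0 (shut) to 1.0 (fully open).
Only numpy, scipy, OpenCV 4.12 (cv2) and the standard library are available. Lean on these libraries where they do the work, as an engineer would, in place of code of your own. Each camera call takes 0.05 s, during which the arm holds its last target.

## Working session

There is one attempt and no reset: what is moved stays moved. The work goes in short steps, Python scripts to look and compute and a tool call to move; the robot and the scene stay as the last step left them, time stands still between calls to the robot, and variables do not carry over. Pictures are saved under pics/ and viewed, and the job is handed in when it is done.

Besides the shell and the picture viewer there is one more tool, called after ">>>" as name(argument=value, ...), one argument or row to a line, values as JSON. move_arm: Moves the arm, as the interface text tells. Its arguments: {"type":"object","properties":{"targets":{"type":"array","items":{"type":"array","items":{"type":"array","items":{"type":"number"}}}},"hand":{"type":"number"},"squeeze":{"type":"number"}},"required":["targets"]}

```bash
mkdir -p pics
python3 - <<'E'
from rig import telemetry, grab_frame, camera_info, manip
import cv2,numpy as np
print(telemetry.read_state()); print([a for a in dir(manip) if a[0]!='_'], manip.pinch_z)
for n in("scene","top"):
    print(n,camera_info(n))
    p,d=grab_frame(n); cv2.imwrite(f"pics/{n}0.png",p[:,:,::-1]); np.savez(f"pics/{n}0.npz",p=p,d=d)
E
```

```text
{'t': 0.0, 'qpos': array([-1.15689497e+00,  2.64765358e-01,  1.60532934e+00, -1.18022021e-05,
        1.27370713e+00, -3.68965405e-02]), 'joint_velocities': array([ 0.00181154, -0.00126989,  0.00092423, -0.00106013, -0.0002654 ,
       -0.00087523]), 'joint_efforts': array([-3.20706240e-04, -5.02106452e+01, -3.56873596e+01,  7.29262456e-02,
        2.96022487e-02, -1.84423370e-04]), 'ee_pos': array([ 0.29380413, -0.60693262,  0.2374039 ]), 'tool_rot': array([-3.13938457e+00, -7.02225454e-05,  4.50801285e-01]), 'wrist_force': array([0.74763443, 0.63118216, 0.17249427]), 'torque': array([-0.03692752,  0.03202293,  0.06817112]), 'opening': 0.9969653104737414}
['Unreachable', 'pinch_z'] 0.0187
scene {'vertical_fov': 54.08441332654003, 'cx': 316.2894646108293, 'cy': 238.0581217052345, 'k1': -0.06293601048919346, 'R': array([[-0.21735018,  0.97591459, -0.01869806],
       [ 0.54733529,  0.10599368, -0.83017433],
       [-0.80819736, -0.19067265, -0.55719024]]), 't': array([ 0.17931507, -0.2999573 ,  1.7033264 ])}
top {'vertical_fov': 56.47547692462278, 'cx': 316.0968684338739, 'cy': 230.7128217291569, 'k1': -0.010899626104165942, 'R': array([[-0.01513888, -0.99978656, -0.01405903],
       [-0.9983869 ,  0.0158842 , -0.05450946],
       [ 0.05472114,  0.01321114, -0.99841427]]), 't': array([-0.04135797,  0.62926366,  1.08166517])}
```

View pics/scene0.png

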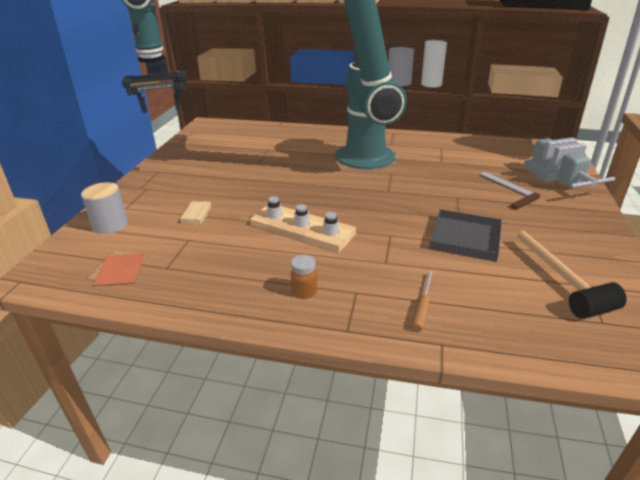

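View pics/top0.png

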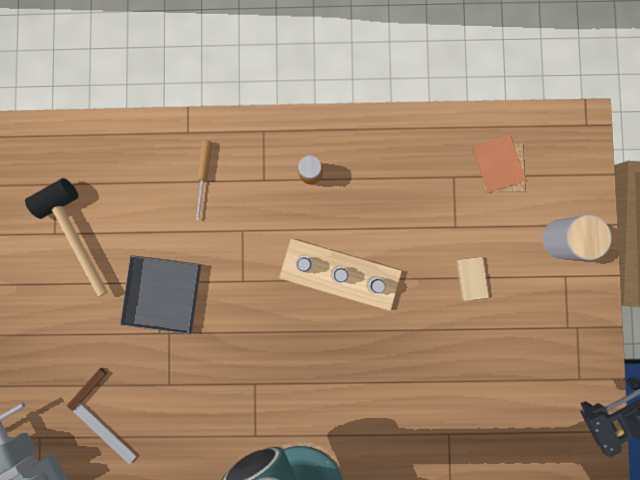

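The scene view shows the feet at about (274,207), (302,215) and (331,223), and the tray at (466,236). In the top view the feet are at (304,264), (341,274) and (378,286), the tray at (161,294) and the jar at (310,168). Next I'll measure these positions.

```bash
cat > h.py <<'E'
import numpy as np,cv2
from rig import camera_info
def cam(n):
    c=camera_info(n); f=240/np.tan(np.radians(c['vertical_fov']/2)); return c,f
def ray(n,u,v):
    c,f=cam(n); x,y=(u-c['cx'])/f,(v-c['cy'])/f; a,b=x,y
    for _ in range(20):
        s=1+c['k1']*(a*a+b*b); a,b=x/s,y/s
    R=np.array(c['R']);t=np.array(c['t']); return -R.T@t, R.T@np.array([a,b,1.])
def plane(n,u,v,z):
    o,d=ray(n,u,v); return o+d*(z-o[2])/d[2]
def tri(p1,p2):
    o1,d1=ray('scene',*p1);o2,d2=ray('top',*p2); d1/=np.linalg.norm(d1);d2/=np.linalg.norm(d2)
    s=np.linalg.lstsq(np.c_[d1,-d2],o2-o1,rcond=None)[0]; a=o1+s[0]*d1;b=o2+s[1]*d2
    return (a+b)/2,np.linalg.norm(a-b)
def proj(n,X):
    c,f=cam(n); p=np.array(c['R'])@X+np.array(c['t']); a,b=p[:2]/p[2]; s=1+c['k1']*(a*a+b*b)
    return np.array([c['cx']+f*a*s,c['cy']+f*b*s])
def pt(n,u,v,d):
    o,r=ray(n,u,v); return o+r*d
E
python3 - <<'E'
from h import *
s=np.load('pics/scene0.npz');t=np.load('pics/top0.npz')
a=s['p'][185:265,240:360];b=t['p'][230:320,270:410]
cv2.imwrite('pics/c1.png',cv2.resize(a,None,fx=6,fy=6,interpolation=cv2.INTER_CUBIC)[:,:,::-1])
cv2.imwrite('pics/c2.png',cv2.resize(b,None,fx=5.7,fy=5.7,interpolation=cv2.INTER_CUBIC)[:,:,::-1])
b=t['p'][240:345,105:215]
cv2.imwrite('pics/c3.png',cv2.resize(b,None,fx=5,fy=5,interpolation=cv2.INTER_CUBIC)[:,:,::-1])
for n,pts,D in(('top',[(304,264),(341,274),(378,286),(323,270),(161,294),(310,168)],t['d']),('scene',[(274,201),(301,209),(331,217),(466,236)],s['d'])):
    for u,v in pts: print(n,u,v,pt(n,u,v,D[v,u]).round(4))
E
```

```text
top 304 264 [ 0.5485 -0.0226  0.0731]
top 341 274 [ 0.5241 -0.1081  0.0733]
top 378 286 [ 0.4952 -0.193   0.0742]
top 323 270 [ 0.5322 -0.0665  0.0225]
top 161 294 [ 0.4776  0.3383 -0.0006]
top 310 168 [ 0.7713 -0.04    0.0836]
scene 274 201 [ 0.5066 -0.1886  0.0712]
scene 301 209 [ 0.5316 -0.1059  0.0691]
scene 331 217 [ 0.556  -0.0195  0.0685]
scene 466 236 [ 0.472   0.3346 -0.0007]
```

View pics/c1.png

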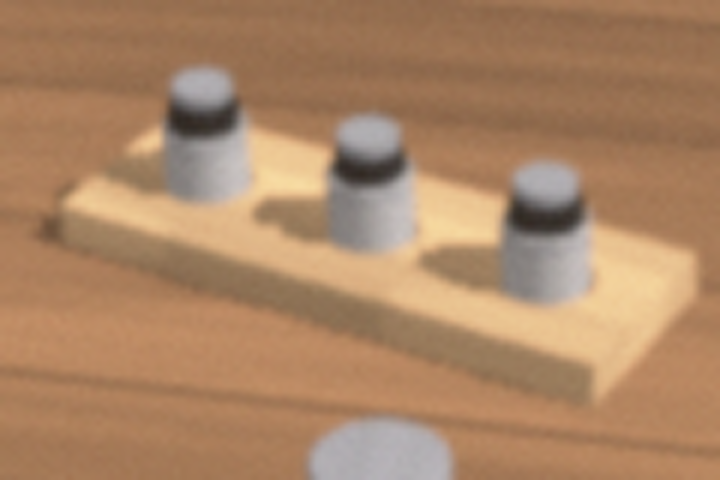

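View pics/c2.png

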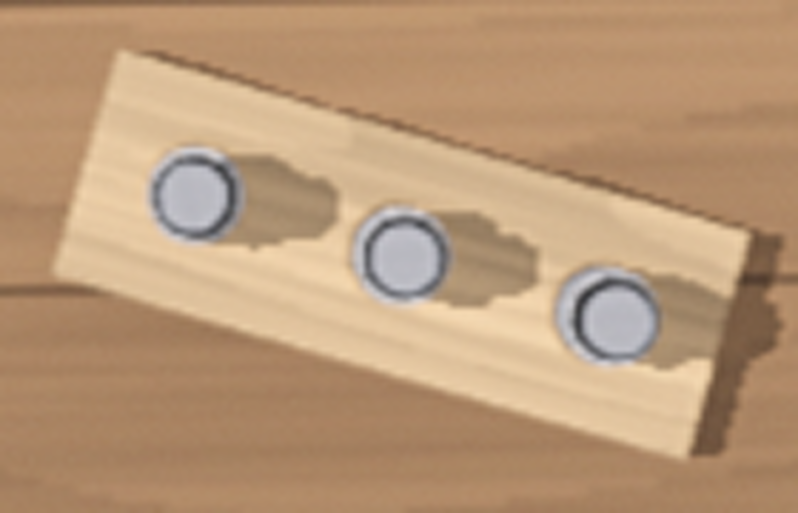

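View pics/c3.png

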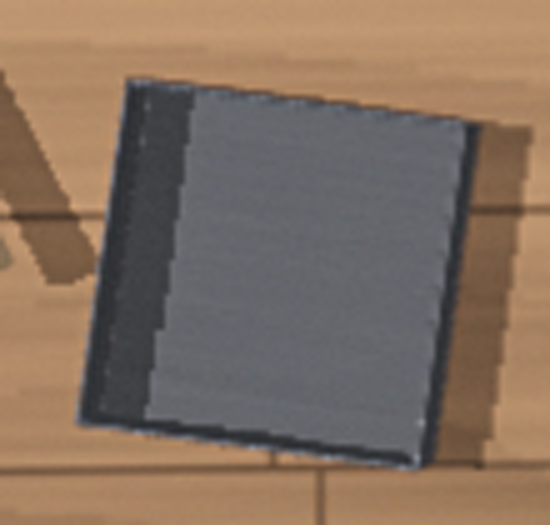

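Run:
```python
from h import *
def up(n,x0,y0,x1,y1,k=8):
    p=np.load(f'pics/{n}0.npz')['p'][y0:y1,x0:x1]
    return cv2.resize(p,None,fx=k,fy=k,interpolation=cv2.INTER_CUBIC),(lambda X,Y:((X+.5)/k-.5+x0,(Y+.5)/k-.5+y0))
# top: discs = low-sat bright blobs separated by dark ring
im,f=up('top',270,230,410,320)
hsv=cv2.cvtColor(im,cv2.COLOR_RGB2HSV)
m=((hsv[...,1]<50)&(hsv[...,2]>150)).astype(np.uint8)
n,l,st,c=cv2.connectedComponentsWithStats(m)
print('top grey');
T=[]
for i in range(1,n):
    if st[i,4]>500: print(st[i],np.round(f(*c[i]),2))
# dark ring
g=im.max(2)
cs,_=cv2.findContours(m,cv2.RETR_CCOMP,cv2.CHAIN_APPROX_NONE)
# board corners
for n,box in(('top',(260,220,420,330)),('scene',(235,180,370,260))):
    im,f=up(n,*box); hsv=cv2.cvtColor(im,cv2.COLOR_RGB2HSV)
    m=((hsv[...,2]>200)&(hsv[...,1]>60)).astype(np.uint8)
    cv2.imwrite(f'pics/m_{n}.png',cv2.resize(m*255,None,fx=.5,fy=.5))
im,f=up('scene',240,185,360,265,6)
hsv=cv2.cvtColor(im,cv2.COLOR_RGB2HSV)
for X,ys in((202,range(60,210,6)),(368,range(108,255,6)),(545,range(155,300,6))):
    print([ (y,int(hsv[y,X,2])) for y in ys])
```

```text
top grey
[  205   205   140   141 10595] [302.93 263.8 ]
[ 494  289  140  143 4373] [337.55 273.89]
[ 522  316   93   95 6927] [340.61 274.95]
[ 779  374  142  143 5061] [372.81 284.05]
[ 820  404   99   94 7309] [378.1  285.97]
[(60, 154), (66, 161), (72, 171), (78, 178), (84, 178), (90, 175), (96, 166), (102, 143), (108, 109), (114, 74), (120, 56), (126, 54), (132, 67), (138, 108), (144, 150), (150, 159), (156, 155), (162, 155), (168, 158), (174, 158), (180, 158), (186, 158), (192, 157), (198, 169), (204, 198)]
[(108, 146), (114, 155), (120, 167), (126, 176), (132, 177), (138, 177), (144, 169), (150, 150), (156, 122), (162, 86), (168, 62), (174, 54), (180, 66), (186, 109), (192, 151), (198, 159), (204, 153), (210, 155), (216, 159), (222, 157), (228, 156), (234, 157), (240, 155), (246, 161), (252, 185)]
[(155, 169), (161, 173), (167, 176), (173, 177), (179, 178), (185, 177), (191, 169), (197, 152), (203, 126), (209, 91), (215, 62), (221, 53), (227, 59), (233, 89), (239, 136), (245, 152), (251, 149), (257, 154), (263, 159), (269, 160), (275, 159), (281, 159), (287, 159), (293, 160), (299, 170)]
```

View pics/m_top.png

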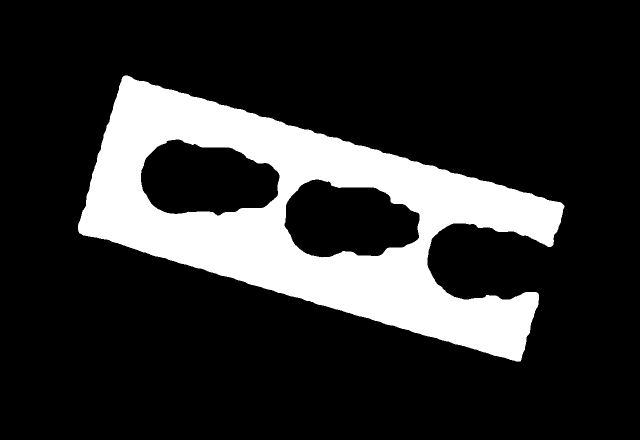

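View pics/m_scene.png

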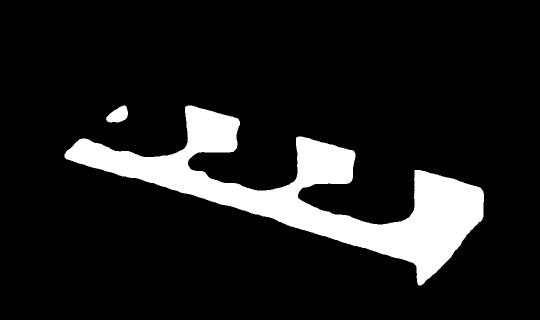

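```bash
python3 - <<'E'
from h import *
k=8
p=np.load('pics/top0.npz')['p'][220:330,260:420]
im=cv2.resize(p,None,fx=k,fy=k,interpolation=cv2.INTER_CUBIC);hsv=cv2.cvtColor(im,cv2.COLOR_RGB2HSV)
m=((hsv[...,2]>200)&(hsv[...,1]>60)).astype(np.uint8)
pts=cv2.findNonZero(m); b=cv2.boxPoints(cv2.minAreaRect(pts))
px=[((x+.5)/k-.5+260,(y+.5)/k-.5+220) for x,y in b]
C=np.array([plane('top',u,v,.022) for u,v in px]);print(C.round(4))
for i in range(4): print(np.linalg.norm(C[i]-C[i-1]).round(4),np.degrees(np.arctan2(*(C[i]-C[i-1])[[1,0]])).round(2))
c=C.mean(0);e=[C[i]-C[i-1] for i in range(4)]
L=max(e,key=np.linalg.norm);L/=np.linalg.norm(L);L*=np.sign(L[1])
print('centre',c)
for j in(-1,0,1): print('hole',c+L*.09*j)
top=[(378.1,285.97),(340.61,274.95),(303.8,264.35)]
sc=[(202.5/6-.5+240,86/6-.5+185),(369/6-.5+240,135/6-.5+185),(545/6-.5+240,182.5/6-.5+185)]
for a,bb in zip(sc,top): print('disc',*tri(a,bb), 'top-ray z.074',plane('top',*bb,.074))
# cup bottoms / board corner tri
f=lambda X,Y:((X+.5)/6-.5+240,(Y+.5)/6-.5+185)
near=max(px,key=lambda q:q[1]); 
print(px)
# scene corners of board top: left-front (65,208), right-front(593,372), right-back(695,258)
for i,s in enumerate([(65,208),(593,370),(697,260)]):
    for q in px:
        X,g=tri(f(*s),q)
        if g<.01: print('cor',s,X.round(4),g.round(4))
# jar
print('jar',plane('top',310,167,.085))
# tray outer rim corners from crop c3 (5x, off 105,240) at z=.028
g=lambda X,Y:((X+.5)/5-.5+105,(Y+.5)/5-.5+240)
T=np.array([plane('top',*g(*q),.028) for q in[(128,78),(480,122),(432,467),(78,424)]]);print(T.round(4),T.mean(0))
for i in range(4): print(np.linalg.norm(T[i]-T[i-1]).round(4))
E
python3 - <<'E'
import cv2,numpy as np
a=np.load('pics/scene0.npz')['p'][200:270,420:515]
cv2.imwrite('pics/c4.png',cv2.resize(a,None,fx=6,fy=6,interpolation=cv2.INTER_CUBIC)[:,:,::-1])
E
```

```text
[[ 0.5147  0.0428  0.022 ]
 [ 0.6115  0.0132  0.022 ]
 [ 0.528  -0.257   0.022 ]
 [ 0.4323 -0.2264  0.022 ]]
0.2816 72.98
0.1012 -16.99
0.2828 -107.16
0.1005 162.31
centre [ 0.52161157 -0.10683742  0.022     ]
hole [ 0.49505538 -0.19283027  0.022     ]
hole [ 0.52161157 -0.10683742  0.022     ]
hole [ 0.54816775 -0.02084458  0.022     ]
disc [ 0.49515219 -0.19387316  0.07118062] 0.0006334595469667004 top-ray z.074 [ 0.49526592 -0.19322037  0.074     ]
disc [ 0.52183756 -0.1077739   0.06953715] 0.001025994704432606 top-ray z.074 [ 0.52191025 -0.10709869  0.074     ]
disc [ 0.54768352 -0.02241667  0.06965124] 0.0009294707343375399 top-ray z.074 [ 0.54766737 -0.02214492  0.074     ]
[(np.float32(278.22202), np.float32(277.88077)), (np.float32(289.8758), np.float32(237.98135)), (np.float32(401.40286), np.float32(270.5561)), (np.float32(389.74908), np.float32(310.4555))]
cor (65, 208) [ 0.5275 -0.2565  0.0173] 0.0026
cor (593, 370) [0.6119 0.0121 0.0187] 0.0029
cor (697, 260) [0.5147 0.0419 0.0166] 0.0029
jar [ 0.77334461 -0.04009663  0.085     ]
[[0.5752 0.4041 0.028 ]
 [0.5513 0.2311 0.028 ]
 [0.3853 0.2547 0.028 ]
 [0.4078 0.4276 0.028 ]] [0.4798992  0.32937057 0.028     ]
0.169
0.1747
0.1677
0.1743
```

View pics/c4.png

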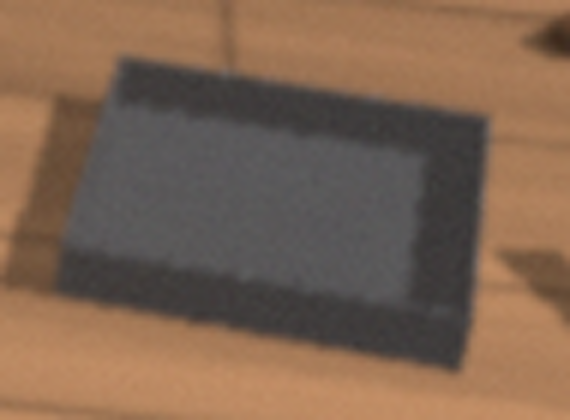

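Two views agree on the positions to 1–2 mm in xy. Heights from triangulation come out about 4 mm low, which looks like a scene-camera offset, but the top camera's depth gives board 22 mm and discs about 73 mm.

- Holes: (0.495,-0.193), (0.522,-0.107), (0.548,-0.022).
- Tray centre: about (0.480,0.329).
- Row direction: 72.9°, so the jaws have to open across the row, which means yaw 72.9°.

Next I'll move above hole 0 with the fingers shut.

>>> move_arm(
  targets=[
    [[15, -12, 5, -3], [50, -40, 15, -10], [100, -80, 30, -20], [155, -122, 50, -30], [210, -165, 72, -38], [265, -208, 95, -44], [310, -244, 115, -47], [340, -268, 128, -47], [356, -280, 135, -47], [362, -285, 137, -47], [362, -285, 137, -47], [362, -285, 137, -47]],
  ],
  hand=0,
)

```text
t: 1.6
ee_pos: [0.4957, -0.1943, 0.1023]
tool_rot: [3.141, 0.0, 1.271]
wrist_force: [0.3, 0.2, -0.8]
opening: 0.006
```

>>> move_arm(
  targets=[
    [[1, 0, 8, 0], [1, 0, 16, 0], [1, 0, 20, 0], [1, 0, 20, 0], [1, 0, 20, 0]],
  ],
)

```text
t: 2.22
ee_pos: [0.4961, -0.1924, 0.0817]
tool_rot: [3.142, 0.0, 1.271]
wrist_force: [0.7, -0.4, -0.0]
opening: 0.002
```

Run:
```python
from rig import telemetry as T, grab_frame
import cv2
for i in range(2):
    p,d=grab_frame('scene'); s=T.read_state(); print(s['t'],s['ee_pos'],s['wrist_force'])
cv2.imwrite('pics/s1.png',cv2.resize(p[140:270,200:400],None,fx=4,fy=4)[:,:,::-1])
```

```text
2.275 [ 0.49624217 -0.19243873  0.08188278] [ 0.26774296  0.48173938 -0.14080281]
2.325 [ 0.49631877 -0.19242734  0.0819652 ] [ 0.0985649  -0.22124354 -0.22792166]
```

View pics/s1.png

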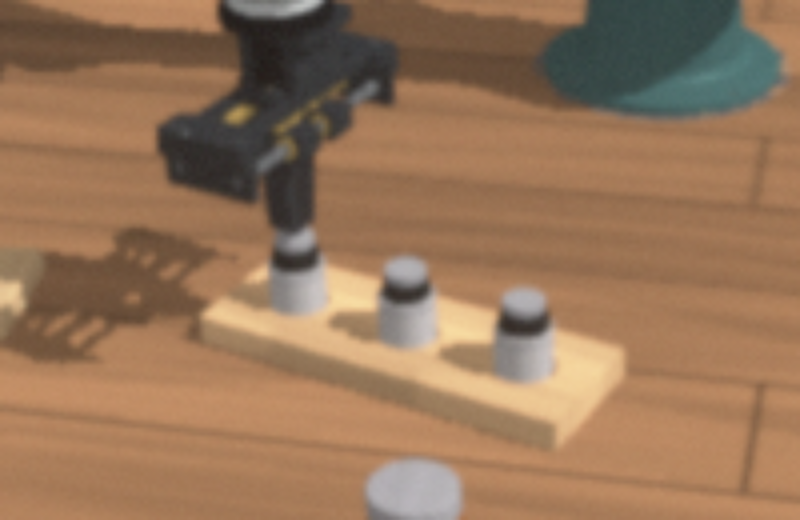

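The picture shows the shut fingers straight above the right-hand disc, at crop pixel (290,230). I'll feel downwards in small steps.

>>> move_arm(
  targets=[
    [[0, 0, 1.5, 0], [0, 0, 3, 0], [0, 0, 3, 0], [0, 0, 3, 0]],
  ],
)

```text
t: 2.82
ee_pos: [0.496, -0.1923, 0.0787]
tool_rot: [-3.141, -0.0, 1.271]
wrist_force: [-0.0, -0.5, -0.4]
opening: -0.001
```

>>> move_arm(
  targets=[
    [[0, 0, 1, 0], [0, 0, 2, 0], [0, 0, 2, 0], [0, 0, 2, 0]],
  ],
)

```text
t: 3.32
ee_pos: [0.496, -0.1924, 0.0767]
tool_rot: [-3.141, -0.0, 1.271]
wrist_force: [0.0, -0.1, 0.0]
opening: 0.003
```

>>> move_arm(
  targets=[
    [[0, 0, 1, 0], [0, 0, 2, 0], [0, 0, 2, 0], [0, 0, 2, 0]],
  ],
)

```text
t: 3.82
ee_pos: [0.4961, -0.1924, 0.0747]
tool_rot: [-3.142, 0.0, 1.271]
wrist_force: [0.1, -0.7, 0.0]
opening: 0.005
```

>>> move_arm(
  targets=[
    [[0, 0, 1, 0], [0, 0, 2, 0], [0, 0, 2, 0], [0, 0, 2, 0]],
  ],
)

```text
t: 4.32
ee_pos: [0.4962, -0.1925, 0.0729]
tool_rot: [3.141, 0.0, 1.271]
wrist_force: [0.2, 1.0, 1.6]
opening: 0.003
```

>>> move_arm(
  targets=[
    [[0, 0, 1, 0], [0, 0, 2, 0], [0, 0, 2, 0], [0, 0, 2, 0]],
  ],
)

```text
t: 4.82
ee_pos: [0.4963, -0.1924, 0.071]
tool_rot: [3.141, 0.0, 1.271]
wrist_force: [-0.8, 0.9, 5.0]
opening: 0.006
```

>>> move_arm(
  targets=[
    [[0, 0, 1, 0], [0, 0, 1.5, 0], [0, 0, 1.5, 0], [0, 0, 1.5, 0]],
  ],
)

```text
t: 5.32
ee_pos: [0.4963, -0.1925, 0.0698]
tool_rot: [3.141, 0.0, 1.271]
wrist_force: [-1.5, 0.8, 6.8]
opening: 0.003
```

>>> move_arm(
  targets=[
    [[0, 0, 0, 0], [0, 0, 0, 0], [0, 0, 0, 0], [0, 0, 0, 0]],
  ],
)

```text
t: 5.82
ee_pos: [0.4963, -0.1925, 0.0698]
tool_rot: [3.141, 0.0, 1.271]
wrist_force: [-1.9, 0.3, 7.2]
opening: 0.008
```

>>> move_arm(
  targets=[
    [[0, 0, 0.6, 0], [0, 0, 0.6, 0], [0, 0, 0.6, 0], [0, 0, 0.6, 0], [0, 0, 0.6, 0]],
  ],
)

```text
t: 6.45
ee_pos: [0.4963, -0.1925, 0.0694]
tool_rot: [3.141, 0.0, 1.271]
wrist_force: [-1.2, 1.3, 8.0]
opening: 0.003
```

Run:
```python
from rig import telemetry as T, grab_frame
import numpy as np
r=[]
for i in range(6):
    grab_frame('top'); s=T.read_state(); r.append(np.r_[s['ee_pos'],s['wrist_force'],s['torque']])
r=np.array(r);print(r[:,5],r.mean(0).round(4))
```

```text
[7.2956781  7.30323278 6.92613965 7.01784327 6.79021586 7.12189599] [ 4.9630e-01 -1.9250e-01  6.9400e-02 -1.9672e+00  4.8420e-01  7.0758e+00
  1.3690e-01  2.7750e-01  2.1000e-03]
```

Right foot: about 7.1 N at about 5 mm, so it is sound. Next is the middle foot.

>>> move_arm(
  targets=[
    [[0, 0, -6, 0], [0, 0, -16, 0], [12, 0, -20, 0], [35, 0, -20, 0], [62, -1, -20, 0], [82, -1, -20, 0], [89, -1, -16, 0], [89, -1, -12, 0], [89, -1, -12, 0], [89, -1, -12, 0]],
  ],
)

```text
t: 8.0
ee_pos: [0.5211, -0.1076, 0.0805]
tool_rot: [-3.141, 0.0, 1.27]
wrist_force: [0.0, -1.1, 0.5]
opening: 0.006
```

>>> move_arm(
  targets=[
    [[0, 0, 1, 0], [0, 0, 2, 0], [0, 0, 2, 0], [0, 0, 2, 0]],
  ],
)

```text
t: 8.5
ee_pos: [0.5214, -0.1071, 0.0786]
tool_rot: [3.142, -0.0, 1.271]
wrist_force: [0.9, -0.4, 0.3]
opening: 0.001
```

>>> move_arm(
  targets=[
    [[0, 0, 1, 0], [0, 0, 2, 0], [0, 0, 2, 0], [0, 0, 2, 0]],
  ],
)

```text
t: 9.0
ee_pos: [0.5214, -0.107, 0.0766]
tool_rot: [-3.142, -0.0, 1.271]
wrist_force: [1.2, -0.6, 0.3]
opening: 0.006
```

>>> move_arm(
  targets=[
    [[0, 0, 1, 0], [0, 0, 2, 0], [0, 0, 2, 0], [0, 0, 2, 0]],
  ],
)

```text
t: 9.5
ee_pos: [0.5214, -0.107, 0.0746]
tool_rot: [-3.142, 0.0, 1.271]
wrist_force: [-0.0, -0.4, -0.3]
opening: 0.006
```

>>> move_arm(
  targets=[
    [[0, 0, 1, 0], [0, 0, 2, 0], [0, 0, 2, 0], [0, 0, 2, 0]],
  ],
)

```text
t: 10.0
ee_pos: [0.5214, -0.107, 0.0726]
tool_rot: [3.142, -0.0, 1.271]
wrist_force: [0.3, -0.2, 0.2]
opening: 0.006
```

>>> move_arm(
  targets=[
    [[0, 0, 1, 0], [0, 0, 2, 0], [0, 0, 2, 0], [0, 0, 2, 0]],
  ],
)

```text
t: 10.5
ee_pos: [0.5215, -0.1071, 0.0711]
tool_rot: [3.141, -0.0, 1.271]
wrist_force: [-1.4, 0.3, 4.9]
opening: 0.003
```

>>> move_arm(
  targets=[
    [[0, 0, 1, 0], [0, 0, 1.5, 0], [0, 0, 1.5, 0], [0, 0, 1.5, 0]],
  ],
)

```text
t: 11.0
ee_pos: [0.5217, -0.1071, 0.0701]
tool_rot: [3.141, -0.0, 1.271]
wrist_force: [-2.5, -0.5, 8.0]
opening: 0.002
```

>>> move_arm(
  targets=[
    [[0, 0, 1, 0], [0, 0, 1.5, 0], [0, 0, 1.5, 0], [0, 0, 1.5, 0]],
  ],
)

```text
t: 11.5
ee_pos: [0.5218, -0.1071, 0.0691]
tool_rot: [3.141, 0.0, 1.271]
wrist_force: [-3.5, 1.0, 10.9]
opening: 0.008
```

>>> move_arm(
  targets=[
    [[0, 0, 1, 0], [0, 0, 1.5, 0], [0, 0, 1.5, 0], [0, 0, 1.5, 0], [0, 0, 1.5, 0]],
  ],
)

```text
t: 12.12
ee_pos: [0.5219, -0.1072, 0.0681]
tool_rot: [3.141, 0.0, 1.271]
wrist_force: [-4.3, 0.6, 14.8]
opening: 0.002
```

Run:
```python
from rig import telemetry as T, grab_frame
import numpy as np
r=[]
for i in range(5):
    grab_frame('top'); s=T.read_state(); r.append(np.r_[s['ee_pos'],s['wrist_force'],s['torque']])
r=np.array(r);print(r[:,5],r.mean(0).round(4))
```

```text
[14.35699805 14.66891111 12.72017714 13.86015611 14.40400384] [ 5.2190e-01 -1.0710e-01  6.8100e-02 -5.3605e+00  1.4628e+00  1.4002e+01
  1.7670e-01  8.2920e-01  3.0000e-04]
```

Middle foot: about 14 N at about 4.7 mm, so it is hard (3 N/mm). Next is the left foot.

>>> move_arm(
  targets=[
    [[0, 0, -6, 0], [0, 0, -16, 0], [12, 0, -20, 0], [35, 0, -20, 0], [62, 0, -20, 0], [82, 0, -20, 0], [89, 0, -16, 0], [89, 0, -14, 0], [89, 0, -14, 0], [89, 0, -14, 0]],
  ],
)

```text
t: 13.62
ee_pos: [0.5475, -0.0226, 0.08]
tool_rot: [-3.141, 0.0, 1.27]
wrist_force: [0.4, 0.9, 0.3]
opening: 0.004
```

>>> move_arm(
  targets=[
    [[0, 0, 1, 0], [0, 0, 2, 0], [0, 0, 2, 0], [0, 0, 2, 0]],
  ],
)

```text
t: 14.12
ee_pos: [0.5476, -0.022, 0.0781]
tool_rot: [3.142, 0.0, 1.271]
wrist_force: [0.6, 0.2, 0.1]
opening: 0.009
```

>>> move_arm(
  targets=[
    [[0, 0, 1, 0], [0, 0, 2, 0], [0, 0, 2, 0], [0, 0, 2, 0]],
  ],
)

```text
t: 14.62
ee_pos: [0.5476, -0.022, 0.0761]
tool_rot: [-3.142, 0.0, 1.271]
wrist_force: [-0.3, 0.3, 1.0]
opening: 0.002
```

>>> move_arm(
  targets=[
    [[0, 0, 1, 0], [0, 0, 2, 0], [0, 0, 2, 0], [0, 0, 2, 0]],
  ],
)

```text
t: 15.12
ee_pos: [0.5476, -0.022, 0.0741]
tool_rot: [-3.142, -0.0, 1.271]
wrist_force: [-0.4, -0.2, -0.0]
opening: 0.008
```

>>> move_arm(
  targets=[
    [[0, 0, 1, 0], [0, 0, 2, 0], [0, 0, 2, 0], [0, 0, 2, 0]],
  ],
)

```text
t: 15.62
ee_pos: [0.5478, -0.022, 0.0723]
tool_rot: [3.141, -0.0, 1.271]
wrist_force: [0.1, 0.4, 2.4]
opening: 0.008
```

>>> move_arm(
  targets=[
    [[0, 0, 1, 0], [0, 0, 1.5, 0], [0, 0, 1.5, 0], [0, 0, 1.5, 0]],
  ],
)

```text
t: 16.12
ee_pos: [0.5478, -0.022, 0.0708]
tool_rot: [3.141, -0.0, 1.271]
wrist_force: [-0.8, 0.0, 3.9]
opening: 0.008
```

>>> move_arm(
  targets=[
    [[0, 0, 1, 0], [0, 0, 1, 0], [0, 0, 1, 0], [0, 0, 1, 0]],
  ],
)

```text
t: 16.62
ee_pos: [0.5479, -0.022, 0.0699]
tool_rot: [3.141, -0.0, 1.271]
wrist_force: [-1.1, -0.9, 4.8]
opening: 0.003
```

>>> move_arm(
  targets=[
    [[0, 0, 1, 0], [0, 0, 1.7, 0], [0, 0, 1.7, 0], [0, 0, 1.7, 0], [0, 0, 1.7, 0], [0, 0, 1.7, 0]],
  ],
)

```text
t: 17.38
ee_pos: [0.5479, -0.022, 0.0684]
tool_rot: [3.141, -0.0, 1.271]
wrist_force: [-1.6, 0.9, 6.6]
opening: 0.009
```

Run:
```python
from rig import telemetry as T, grab_frame
import numpy as np
r=[]
for i in range(5):
    grab_frame('top'); s=T.read_state(); r.append(np.r_[s['ee_pos'],s['wrist_force'],s['tool_rot']])
r=np.array(r);print(r[:,5],r.mean(0).round(4))
```

```text
[7.24269411 6.79253565 6.06080204 7.32898379 6.93808448] [ 5.4790e-01 -2.2000e-02  6.8500e-02 -1.5290e+00  9.1300e-02  6.8726e+00
  3.1411e+00 -1.0000e-04  1.2711e+00]
```

Left foot: about 6.9 N at about 5 mm, so it is sound. The middle foot is the hardened one. I'll rise, open the hand and go above it.

>>> move_arm(
  targets=[
    [[0, 0, -8, 0], [0, 0, -30, 0], [0, 0, -55, 0], [-12, 0, -65, 0], [-35, 0, -65, 0], [-62, 0, -65, 0], [-82, 0, -65, 0], [-89, 0, -65, 0], [-89, 0, -65, 0], [-89, 0, -65, 0], [-89, 0, -65, 0]],
  ],
  hand=70,
  squeeze=30,
)

```text
t: 19.0
ee_pos: [0.5216, -0.1064, 0.1329]
tool_rot: [-3.142, -0.0, 1.272]
wrist_force: [0.4, 0.3, 0.5]
opening: 0.794
```

Run:
```python
from rig import telemetry as T, grab_frame
import cv2
p,d=grab_frame('scene'); q,d=grab_frame('top'); s=T.read_state(); print(s['t'],s['ee_pos'],s['opening'])
a=cv2.resize(p[140:270,220:380],(480,390));b=cv2.resize(q[220:350,260:420],(480,390))
import numpy as np
cv2.imwrite('pics/s2.png',cv2.resize(np.hstack([a,b]),(800,325))[:,:,::-1])
```

```text
19.1 [ 0.52156403 -0.10653452  0.13292429] 0.7914236544633179
```

View pics/s2.png

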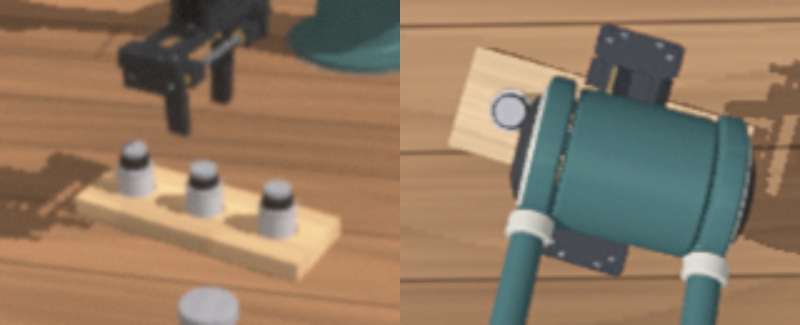

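The picture shows all three feet standing and the open fingers straddling the middle one, across the row. Now I'll descend.

>>> move_arm(
  targets=[
    [[0, 0, 10, 0], [0, 0, 28, 0], [0, 0, 48, 0], [0, 0, 68, 0], [0, 0, 84, 0], [0, 0, 96, 0], [0, 0, 104, 0], [0, 0, 107, 0], [0, 0, 107, 0], [0, 0, 107, 0]],
  ],
)

```text
t: 20.35
ee_pos: [0.5219, -0.1072, 0.0265]
tool_rot: [3.14, -0.0, 1.271]
wrist_force: [-0.3, 0.2, 1.4]
opening: 0.796
```

>>> move_arm(
  targets=[
    [[0, 0, 0, 0], [0, 0, 0, 0], [0, 0, 0, 0], [0, 0, 0, 0], [0, 0, 0, 0], [0, 0, 0, 0]],
  ],
  hand=30,
  squeeze=30,
)

```text
t: 21.1
ee_pos: [0.5215, -0.1071, 0.026]
tool_rot: [3.141, 0.0, 1.271]
wrist_force: [1.0, -1.0, 1.1]
opening: 0.447
```

The jaws stopped at an opening of 0.447, about 39.4 mm, which is the cup. I'll lift straight up.

>>> move_arm(
  targets=[
    [[0, 0, -2, 0], [0, 0, -6, 0], [0, 0, -12, 0], [0, 0, -22, 0], [0, 0, -40, 0], [0, 0, -60, 0], [0, 0, -78, 0], [0, 0, -90, 0], [0, 0, -94, 0], [0, 0, -94, 0]],
  ],
)

```text
t: 22.35
ee_pos: [0.5213, -0.107, 0.12]
tool_rot: [3.142, 0.0, 1.271]
wrist_force: [0.5, 0.1, -3.2]
opening: 0.444
```

Run:
```python
from rig import telemetry as T, grab_frame
from h import *
p,d=grab_frame('scene'); s=T.read_state(); print(s['t'],s['ee_pos'],s['opening'],s['wrist_force'],s['tool_rot'])
cv2.imwrite('pics/s3.png',cv2.resize(p[120:270,200:400],(800,600))[:,:,::-1])
# tray check: rim corners seen in scene crop c4 (6x off 420,200) with top crop c3
g=lambda X,Y:((X+.5)/5-.5+105,(Y+.5)/5-.5+240)
f=lambda X,Y:((X+.5)/6-.5+420,(Y+.5)/6-.5+200)
top=[(128,78),(480,122),(432,467),(78,424)]
sc=[(462,310+0),(60,255),(122,58),(490,118)]
for a,b in zip(sc,top): print(*tri(f(*a),g(*b)))
# floor outline ray: visible lit floor in top: right edge etc.
y=s['tool_rot'][2];c=np.cos(y);sn=np.sin(y)
for tgt in[(.48,.329)]:
    dd=np.array(tgt)-s['ee_pos'][:2]; print('tool dx,dy mm',1e3*(c*dd[0]+sn*dd[1]),1e3*(sn*dd[0]-c*dd[1]))
```

```text
22.4 [ 0.52093475 -0.10691565  0.11941023] 0.44377382300680335 [-0.06804814 -0.58537708 -3.35681041] [-3.14066873e+00  7.11592179e-05  1.27114124e+00]
[0.57531371 0.40101586 0.03068638] 0.0036024328900041394
[0.55089533 0.23542491 0.01909091] 0.003702257373221003
[0.38393522 0.25934325 0.02281095] 0.0059898448936038665
[0.40735592 0.42866181 0.02439728] 0.0009620475473701521
tool dx,dy mm 404.40697631915737 -167.78886862438844
```

View pics/s3.png

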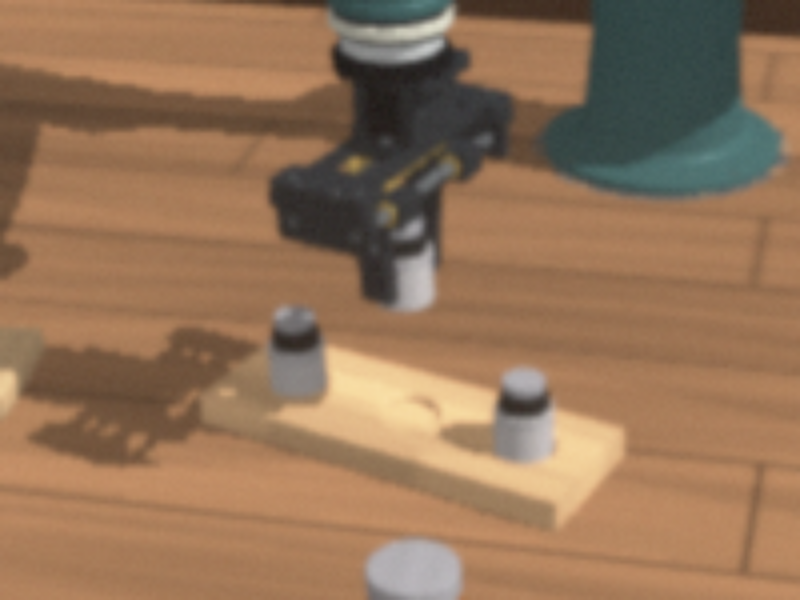

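The foot is held upright and clear at crop (410,275). Its hole is empty and the other two feet are still standing. The tray rim triangulates to about 24 mm on average, which agrees with 28 mm within the calibration bias. Carrying to the tray centre.

>>> move_arm(
  targets=[
    [[10, -4, 0, 0], [35, -15, 0, 0], [75, -31, 0, 0], [120, -50, 0, 0], [168, -70, 0, 0], [216, -90, 0, 0], [264, -110, 0, 0], [310, -129, 0, 0], [350, -145, 0, 0], [380, -158, 0, 0], [398, -165, 0, 0], [404, -168, 0, 0], [404, -168, 0, 0], [404, -168, 0, 0]],
  ],
)

```text
t: 24.15
ee_pos: [0.4802, 0.3275, 0.1197]
tool_rot: [-3.141, 0.001, 1.27]
wrist_force: [0.2, 0.0, -3.0]
opening: 0.449
```

Run:
```python
from rig import telemetry as T, grab_frame
from h import *
p,d=grab_frame('scene');q,_=grab_frame('top'); s=T.read_state(); print(s['t'],s['ee_pos'],s['opening'],s['wrist_force'],s['tool_rot'])
cv2.imwrite('pics/s4.png',np.hstack([cv2.resize(p[150:280,380:540],(400,325)),cv2.resize(q[220:350,90:250],(400,325))])[:,:,::-1])
```

```text
24.25 [0.48031058 0.32753278 0.11989065] 0.4486983970358886 [ 0.96913303  0.18993373 -2.98488057] [-3.14155032e+00  3.21921751e-04  1.26978018e+00]
```

View pics/s4.png

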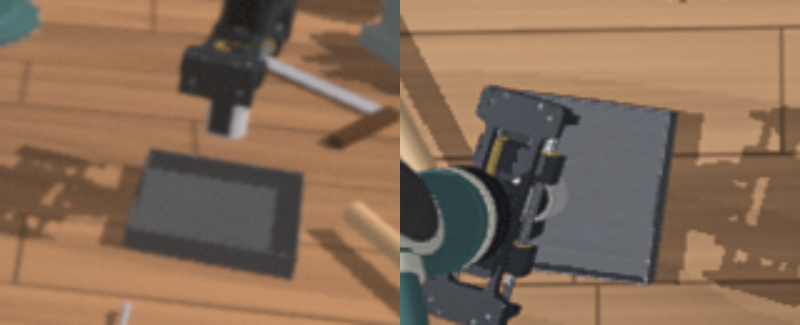

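The foot hangs over the middle of the tray: scene crop (228,120), and in the top view the jaws are over the tray. I'll lower it.

>>> move_arm(
  targets=[
    [[0, 0, 6, 0], [0, 0, 20, 0], [0, 0, 40, 0], [0, 0, 60, 0], [0, 0, 78, 0], [0, 0, 91, 0], [0, 0, 99, 0], [0, 0, 103, 0], [0, 0, 104, 0], [0, 0, 104, 0], [0, 0, 104, 0]],
  ],
)

```text
t: 25.62
ee_pos: [0.4805, 0.3288, 0.0166]
tool_rot: [3.141, -0.001, 1.271]
wrist_force: [-0.0, -0.3, -2.4]
opening: 0.446
```

>>> move_arm(
  targets=[
    [[0, 0, 1, 0], [0, 0, 2, 0], [0, 0, 2, 0], [0, 0, 2, 0]],
  ],
)

```text
t: 26.12
ee_pos: [0.4801, 0.3285, 0.0139]
tool_rot: [-3.142, 0.0, 1.271]
wrist_force: [-1.0, 0.2, -2.8]
opening: 0.45
```

>>> move_arm(
  targets=[
    [[0, 0, 0.6, 0], [0, 0, 1.2, 0], [0, 0, 1.2, 0], [0, 0, 1.2, 0]],
  ],
)

```text
t: 26.62
ee_pos: [0.4801, 0.3285, 0.0127]
tool_rot: [-3.142, 0.0, 1.271]
wrist_force: [-0.9, -0.3, -3.3]
opening: 0.446
```

>>> move_arm(
  targets=[
    [[0, 0, 0.7, 0], [0, 0, 0.7, 0], [0, 0, 0.7, 0]],
  ],
)

```text
t: 27.0
ee_pos: [0.4802, 0.3286, 0.0121]
tool_rot: [3.141, -0.0, 1.271]
wrist_force: [-0.1, -0.1, -3.2]
opening: 0.443
```

>>> move_arm(
  targets=[
    [[0, 0, 0.6, 0], [0, 0, 0.6, 0], [0, 0, 0.6, 0]],
  ],
)

```text
t: 27.38
ee_pos: [0.4802, 0.3286, 0.012]
tool_rot: [3.141, -0.0, 1.271]
wrist_force: [-2.4, -1.2, 4.6]
opening: 0.447
```

>>> move_arm(
  targets=[
    [[0, 0, 0.6, 0], [0, 0, 0.6, 0], [0, 0, 0.6, 0]],
  ],
)

```text
t: 27.75
ee_pos: [0.4803, 0.3286, 0.012]
tool_rot: [3.142, -0.0, 1.271]
wrist_force: [-4.2, -1.7, 10.3]
opening: 0.445
```

The foot is on the floor at TCP z = 12 mm, as predicted. I'll ease the load off, release and withdraw.

>>> move_arm(
  targets=[
    [[0, 0, -0.7, 0], [0, 0, -0.7, 0], [0, 0, -0.7, 0]],
  ],
)

```text
t: 28.12
ee_pos: [0.4803, 0.3287, 0.012]
tool_rot: [3.141, -0.0, 1.271]
wrist_force: [-3.0, -2.3, 6.7]
opening: 0.443
```

>>> move_arm(
  targets=[
    [[0, 0, 0, 0], [0, 0, 0, 0], [0, 0, 0, 0], [0, 0, 0, 0], [0, 0, 0, 0], [0, 0, 0, 0], [0, 0, -2, 0], [0, 0, -8, 0], [0, 0, -20, 0], [0, 0, -40, 0], [0, 0, -65, 0], [0, 0, -95, 0], [0, 0, -125, 0], [0, 0, -150, 0], [0, 0, -165, 0], [0, 0, -170, 0], [0, 0, -170, 0]],
  ],
  hand=68,
)

```text
t: 30.25
ee_pos: [0.48, 0.3284, 0.1814]
tool_rot: [-3.141, 0.0, 1.271]
wrist_force: [0.0, 0.8, -1.7]
opening: 0.769
```

>>> move_arm(
  targets=[
    [[-10, 0, 0, 0], [-35, 0, 0, 0], [-75, 0, 0, 0], [-120, 0, 0, 0], [-165, 0, 0, 0], [-190, 0, 0, 0], [-200, 0, 0, 0], [-200, 0, 0, 0]],
  ],
)

```text
t: 31.25
ee_pos: [0.4208, 0.1371, 0.1811]
tool_rot: [-3.141, 0.0, 1.27]
wrist_force: [-0.8, 0.1, 0.2]
opening: 0.771
```

Run:
```python
from rig import telemetry as T, grab_frame
from h import *
p,d=grab_frame('scene');q,_=grab_frame('top'); s=T.read_state(); print(s['t'],s['ee_pos'],s['opening'],s['wrist_force'])
cv2.imwrite('pics/s5.png',p[:,:,::-1]);cv2.imwrite('pics/s6.png',q[:,:,::-1])
cv2.imwrite('pics/s7.png',np.hstack([cv2.resize(p[190:280,400:520],(400,300),interpolation=cv2.INTER_CUBIC),cv2.resize(q[240:345,95:235],(400,300),interpolation=cv2.INTER_CUBIC)])[:,:,::-1])
```

```text
31.35 [0.42128898 0.13796165 0.18138697] 0.7741338637252144 [-0.96904047 -0.2345354  -0.77592609]
```

View pics/s5.png

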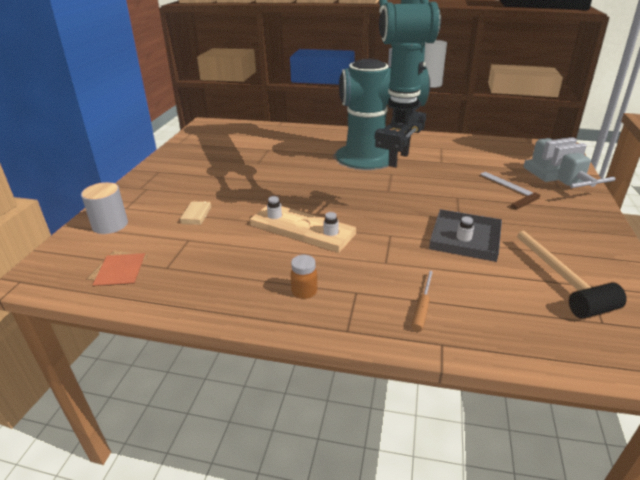

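View pics/s6.png

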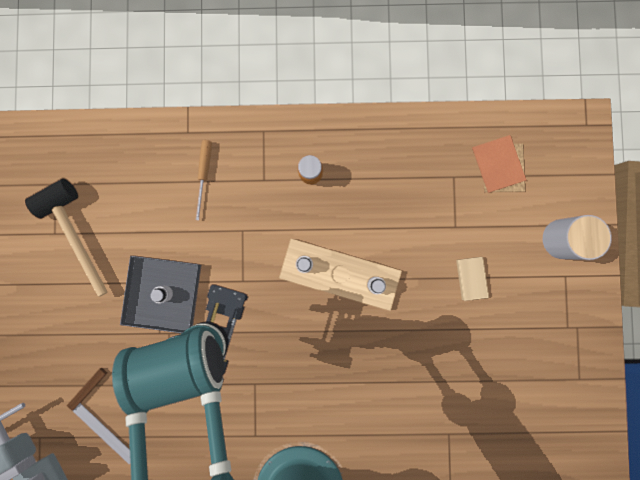

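View pics/s7.png

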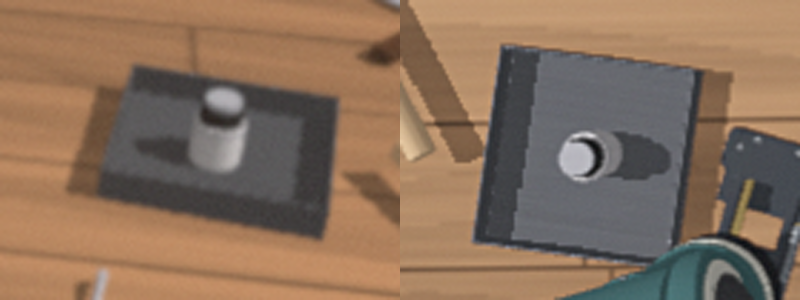

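The foot stands upright in the middle of the tray: scene (466,230), top (160,295). The two sound feet are in their holes, the bystanders are at the same pixels as before, and the arm is clear. Handing in.

```bash
python3 -c "
from rig import order,telemetry
print(order.finish_job(),telemetry.read_state()['t'])"
```

```text
the job is handed in; nothing more can be done
the job is handed in; nothing more can be done
```

The middle foot was the hardened one. It now stands upright near the centre of the scrap tray floor, and the job is handed in. The clock read about 31 s just before handing in.

I squeezed the feet from right to left. The compression depths rest on contact heights worked out from force and position, so they are good to a few tenths of a mm:

| Foot | Mean force while held | Approx. compression | Result |
|---|---|---|---|
| Right | 7.1 N | 5 mm | sound |
| Middle | 14.0 N (single readings up to 14.8 N) | 4.7 mm | hardened, about 3 N/mm |
| Left | 6.9 N | 5 mm | sound |

- **Final pictures:** the two sound feet stand in their holes. The jar, screwdriver and offcut look unmoved, and the gripper is open and clear of everything.
- **Right foot slope:** my step readings gave about 1.75 N/mm, a little above the 1.3 to 1.5 stated. It is still far from 3 N/mm, and the averaged force at the hold fits a sound foot.
- **Heights from two views:** board corners and discs came out about 4 mm low, and the tray rim scattered between 19 and 31 mm. I relied on the top camera's depth and on touch instead, and the foot met the tray floor at the height I had predicted.
- **Setting down:** the wrist read up to 10 N as the foot met the floor and 6.7 N just before I let go, so my easing-off did not fully unload it. The foot stayed upright.

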